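Find the set angle on a clamped pipe with the dial gauge

ROBOT

A 7-joint arm with a two-finger parallel gripper is mounted at the origin on the work surface. World frame = base frame: x ahead of the robot, y to its left, z up, the work surface at z = 0. Lengths are in m, angles in rad, forces in N, time in s.
With the tool pointing down it reaches from about 0.4 to 0.85 m from the base axis. Payload 10.4 kg.
Tool frame: the origin (TCP) lies between the finger pads; the fingertips stand 14 mm ahead of it and the grasp point (between the pads) lies 5 mm behind it (r.finger_overhang is the z of the fingertips in the tool frame, in m); z points along the fingers, y is the line along which they close (so a half turn about z gives the same grasp; the last joint's range is limited). The gripper opens to 87 mm and grips with 3 to 60 N. Pads are 19 mm wide; open, the fingers measure 117 mm over their backs; the gripper's body (75 mm by 190 mm) begins 51 mm behind the grasp point.
Start: joints at [1.194, 0.332, -0.065, 1.46, 0.022, 1.35, -0.088], TCP at [0.217, -0.586, 0.237] pointing down, gripper open.
Joint ranges: [-2.6, 2.6], [-0.5, 2.12], [-1.47, 1.34], [0.16, 2.42], [-1.27, 4.41], [0.06, 2.06], [-2.6, 2.6]. Speed limits (rad/s): [2.22, 2.22, 2.79, 2.79, 3.14, 3.14, 3.14].

INTERFACE

Orientations are given as a unit quaternion [x, y, z, w].
In Python, from bench import r, optics gives the robot as it stands.
- The arm moves only by the shell command python3 -m pendant 'ROWS' [FORCE]. ROWS is JSON, a list of rows, each a list of 7 numbers: the closure, from -1 (fully open) to 1 (shut), then the shift along the tool's x, y, z scaled (see below), then the turn, a rotation vector about the tool's x, y, z scaled (see below). In form: [[grip, x, y, z, rx, ry, rz], ...]. A call has 1 to 8 rows; each row is the pose to reach, as a shift and turn from the pose commanded when the call began, along the tool's axes at that moment; what a row does not reach only later rows make up. The controller multiplies each number of a shift by 0.3 m and each number of a turn by 120 degrees. A row lasts 1/8 s, in which the tool goes at most 62.5 mm and 10.7 degrees, less where a joint would pass 70% of its speed; a pose out of reach is approached as far as the arm can. A call with a number of a shift or a turn outside -1 to 1 is refused whole. A call with a gripper value outside its range is refused whole. The fingers move at their own pace and stop on an object; FORCE is the grip in N (left out, the last holds). Time passes only in rows, so rows that repeat a pose let the fingers close. It gives the time, the measured TCP pose, the force, the opening and the grip force at its end, in the units of the state.
- r.read_state(): the state, without advancing time (a new reading comes with each control period).
- optics.camera(name): name is "scene" or "top" or "wrist"; returns a dict with "pixels" (420x560x3 uint8, red, green, blue), "vfov" (degrees; the focal length in pixels is half the picture's height over the tangent of half this angle, whatever the lens; pixels are square), "cx", "cy" (the principal point, pixels), "rvec" (rotation vector, rad) and "tvec" (3), from world to camera coordinates, as OpenCV has them. Camera axes: x right, y down, z forward; pixel columns grow to the right and rows downward; lengths in m; the calibration is good to about 2 mm. The wrist camera is an equidistant fisheye: a pixel r from the principal point sees the ray r / f radians off the axis. A picture is of the moment at which its call begins. There is no depth.
- r.close_job(): hands the job in; it is judged then, once.
The state is a dict: "time": time; "joint_positions": joint angles; "joint_vel": joint speeds; "joint_torque": joint torques, N m; "ee_pos": TCP position; "eef_rot": TCP orientation; "ft_force": force on the tool from outside, world axes, zero at the start; "torque": the same for the moment, N m; "width": finger opening in m; "grip_force": force on a finger pad.
Only numpy, scipy, OpenCV 4.12 (cv2) and the standard library are available. Lean on these libraries where they do the work, as an engineer would, in place of code of your own. Each camera call takes 0.05 s, during which the arm holds its last target. There are 200 camera calls.

TASK

The pipe in the vice has to be marked off at the angle already set by the red mark on the gauge's dial. Push the open kit drawer out of the way, fully home so that it clicks into its catch, then pick up the gauge by its black grip, stand it upright astride the top of the pipe's free end with both legs of its V foot bearing, and rock it around the pipe until the free-swinging pointer comes to rest on the red mark. Finish there, still gripping the gauge and holding it steady against the pipe, with the drawer still shut; leave the other things on the bench where they are.

Things in the scene. Friction and masses are not known exactly. Their poses are not given: they have to be found in the camera images.
- drawer (a joint): top drawer of the blue tool chest, a slide: m it is open (0 = fully home, 0.18 = stop); it slides shut along the chest's +x. Slides with about 1.5 to 2 N. A spring ball catch resists from 14 mm before home with about 8 N, falling off towards 5 mm; closer than that it draws the drawer home by itself and holds it (8 N to open)
- drawer_pull (a point): middle of the front face of the aluminium lip pull of the open drawer; x axis points along the drawer's closing direction, z up. The lip is 230 mm wide (y), 16 mm high, stands 16 mm proud of the grey drawer front (66 mm high); this point is 22 mm below the chest's top, moves with the drawer
- chest: blue bench-top tool chest, fixed to the bench, 260 mm deep (x) x 260 mm wide (y) x 172 mm high; origin at the centre of its underside, x axis pointing from its front to its back. A second, shut drawer lies below the open one
- gauge: pipe angle gauge, 162 mm high, 0.3-0.5 kg, standing on its aluminium V foot (90 degree V open downwards, 50 mm deep along x, 71 wide along y); yellow round dial housing (84 diameter, 26 thick, centre 78 above origin); black grip on top, 24 wide (y), 26 deep (x), 120 to 162 above origin. Origin: midway between the feet's ends. z up through the grip, x out of the white dial face, away from the robot
- gauge_grip (a point): middle of the black grip, 146 mm above the gauge's origin; axes as the gauge's; fingers close along y
- saddle (a point): point of the V where the pipe's axis lies when both legs bear on the 60 mm pipe: 12.7 mm below the gauge's origin, 158.5 mm below gauge_grip; axes as the gauge's
- pointer (a joint): angle of the weighted black pointer from the dial's top, rad, about the gauge's x axis; it swings freely (about 0.8 s a swing, dies out in about 2 s) and settles vertical, whatever the gauge's tilt: top of the gauge leaned towards its +y by a gives +a
- mark (a joint): angle of the red mark on the black bezel from the dial's top, rad, about the gauge's x axis, already set, 0.24 to 0.55 (so, seen facing the dial, it lies left of the top); the bezel is stiff. The mark is 4.5 mm wide on a 36 mm radius, about 7 degrees; pointer on it = pointer equals mark
- pointer_tip (a point): tip of the pointer, 30 mm from its pivot; z axis along the pointer
- mark_tip (a point): inner end of the red mark, 30 mm from the dial's centre; z axis from the dial's centre through the mark
- vice: dark blue bench vice, fixed, holding a level grey pipe of 60 mm diameter, its axis 130 mm above the bench; origin on the bench under the middle of the jaws, x along the pipe, away from the robot, z up. Jaws 100 mm wide (x), their top 138 mm above the bench; pipe reaches 195 mm from the origin towards the robot, 145 mm of it clear of the jaws; screw and tommy bar on the -y side, out to 200 mm
- pipe_end (a point): centre of the pipe's free end (nearest the robot), on its axis, 130 mm above the bench; x runs along the pipe towards the vice
- wire_brush: bystander: wooden wire brush, 290 mm long
- spray_can: bystander: spray can, 62 mm diameter, 190 mm high
- flange: bystander: dark steel flange ring, 110 mm diameter, 16 mm high, lying
- weld_magnet: bystander: red welding magnet, 85 x 64 x 16 mm, lying
- hammer: bystander: hammer, 270 mm long, lying
- pipe_offcut: bystander: short pipe offcut, 60 mm diameter, 70 mm high, standing
- tip_jar: bystander: small jar, 60 mm diameter, 75 mm high, on the chest's top, 20 to 40 mm behind its middle
Not all that is in view belongs to the job. Leave any purple look-alike of the gauge alone.

How it is judged:
By the outcome, as a careful person would: the job done as asked, in the order asked, and still so for the second after the job is handed in, while the arm keeps its last pose, push and grip.
It also fails if it takes over 58 s, if anything falls off the work surface, if the arm or the gripper's body presses on something with over 40 N, if the wrist force passes 120 N, or if a joint passes its speed limit or range.

## Working session

There is one attempt and no reset: what is moved stays moved. The work goes in short steps, Python scripts to look and compute and a shell command to move; the robot and the scene stay as the last step left them, time stands still between calls to the robot, and variables do not carry over. Pictures are saved under pics/ and viewed, at most 10 in all, crops included, and the job is handed in when it is done.

```bash
mkdir -p pics; ls; python3 - <<'E'
from bench import r, optics
import cv2,pickle,numpy as np
ims={}
for n in("scene","top","wrist"):
    c=optics.camera(n); ims[n]=c
    cv2.imwrite(f"pics/{n}0.png",c["pixels"][:,:,::-1])
    print(n,c["vfov"],c["cx"],c["cy"],c["rvec"],c["tvec"])
pickle.dump(ims,open("ims0.pkl","wb"))
a=cv2.imread("pics/scene0.png");b=cv2.imread("pics/top0.png")
print(r.read_state(), r.finger_overhang)
E
```

```text
pics
scene 46.39554961267328 288.8766455042715 215.03203176341023 [ 2.26697592  1.25670711 -0.39546166] [-0.27024875 -0.334723    1.8710697 ]
top 44.5619168646638 275.2961758138459 203.0527867148533 [ 2.18461484 -2.20633512  0.06748002] [-0.02848285  0.56148894  2.0218554 ]
wrist 65.70646984690485 279.0757507346088 208.0555667604009 [-2.36403665  1.64511215  0.25752956] [-0.62425269 -0.03725306  0.39274741]
{'time': 0.15, 'joint_positions': array([ 1.19438975,  0.33270932, -0.0647058 ,  1.46069674,  0.0216058 ,
        1.34990523, -0.08852269]), 'joint_vel': array([ 0.00061055, -0.00209639, -0.00139688, -0.00349374, -0.00149421,
       -0.00112515,  0.00069508]), 'joint_torque': array([ 1.37288436e-03, -6.23635125e+01,  2.50868493e-02, -3.90144110e+01,
       -6.13253145e-02,  3.71640595e-02,  1.36827202e-04]), 'ee_pos': array([ 0.21645795, -0.58604506,  0.23597224]), 'eef_rot': array([ 9.84393258e-01,  1.75981964e-01, -1.12759383e-04, -4.98973761e-04]), 'ft_force': array([-0.20896783,  0.94198828, -0.40552383]), 'torque': array([-0.01236734, -0.00489955, -0.02771617]), 'grip_force': 0.0, 'width': 0.08726589529031979} 0.014
```

View pics/scene0.png

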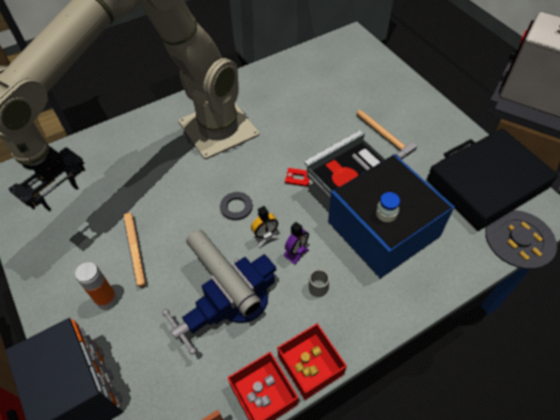

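View pics/top0.png

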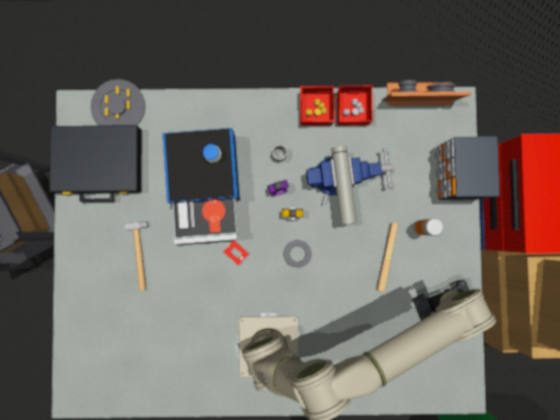

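The scene view has the yellow gauge at about (265,222), the purple look-alike at (297,242), the pipe's free end at (198,240) and the drawer lip from (307,162) to (364,135). In the top view the gauge is at (292,214), the pipe runs (340,148) to (348,222), and the lip is at y≈240, x 175–235. Next I'll enlarge crops to pick pixels.

```bash
cat > h.py <<'E'
import numpy as np,cv2,pickle
from scipy.spatial.transform import Rotation as R
from scipy.optimize import least_squares
def K(c):
    f=c["pixels"].shape[0]/2/np.tan(np.radians(c["vfov"]/2)); return f
def proj(c,P,fish=False):
    p=R.from_rotvec(np.ravel(c["rvec"])).apply(np.atleast_2d(P))+np.ravel(c["tvec"])
    f=K(c)
    if fish:
        rr=np.hypot(p[:,0],p[:,1]); th=np.arctan2(rr,p[:,2]); s=f*th/np.maximum(rr,1e-9)
        return np.c_[c["cx"]+s*p[:,0],c["cy"]+s*p[:,1]]
    return np.c_[c["cx"]+f*p[:,0]/p[:,2],c["cy"]+f*p[:,1]/p[:,2]]
def tri(obs):  # obs: list of (cam,uv,fish)
    s=least_squares(lambda P:np.concatenate([proj(c,P,f)[0]-uv for c,uv,f in obs]),[.5,0,.1])
    return s.x,np.abs(s.fun).max()
def onz(c,uv,z,fish=False):
    return least_squares(lambda q:proj(c,[q[0],q[1],z],fish)[0]-uv,[.5,0]).x
E
python3 - <<'E'
import pickle,cv2,numpy as np
d=pickle.load(open("ims0.pkl","rb"))
s=d["scene"]["pixels"][125:325,170:470,::-1]; t=d["top"]["pixels"][120:260,160:360,::-1]
cv2.imwrite("pics/c1.png",cv2.resize(s,None,fx=2.6,fy=2.6,interpolation=cv2.INTER_CUBIC))
cv2.imwrite("pics/c2.png",cv2.resize(t,None,fx=4,fy=4,interpolation=cv2.INTER_CUBIC))
E
```

```text
(no output)
```

View pics/c1.png

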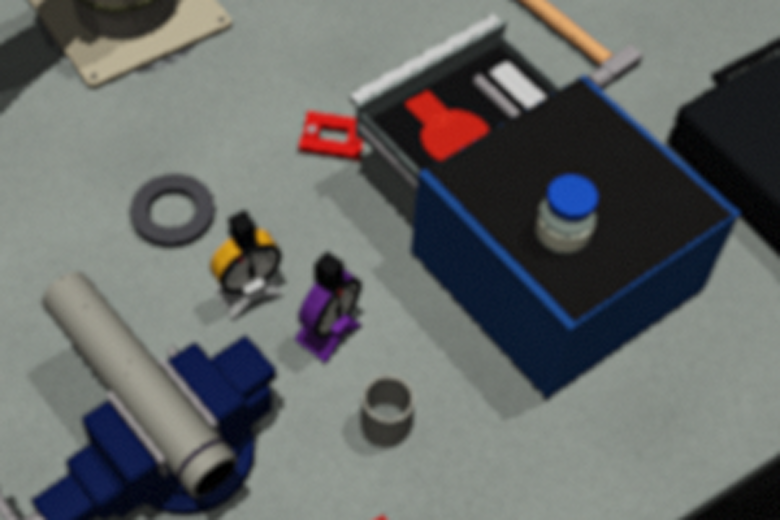

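View pics/c2.png

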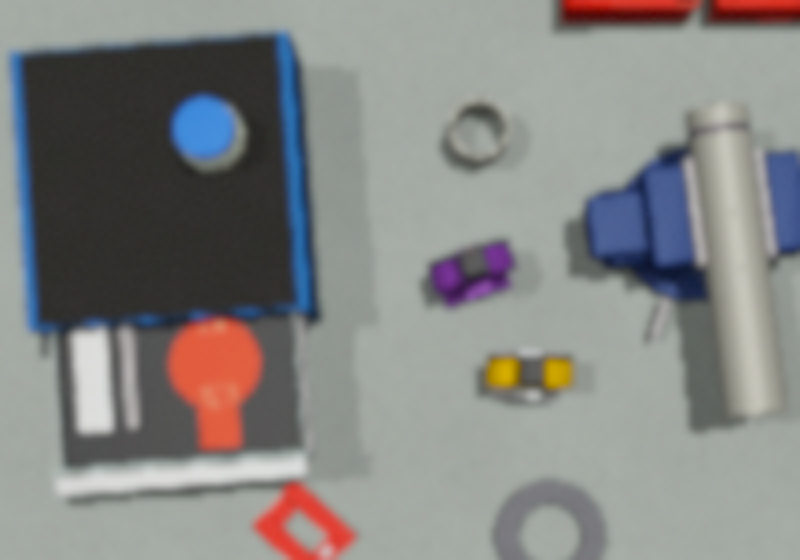

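The crops show these pixels:
- **Chest top:** corners in c1 are (422,172), (587,80), (738,212), (573,325).
- **Lip:** the front top edge in c1 runs (355,100) to (500,20), and in c2 (58,492) to (306,472).
- **Gauge grip top:** c1 (240,218), c2 (532,370).
- **Pipe near end, top:** c2 (755,412).

```bash
python3 - <<'E'
from h import *
d=pickle.load(open("ims0.pkl","rb")); S,T=d["scene"],d["top"]
a=lambda x,y:np.array([170+(x+.5)/2.6-.5,125+(y+.5)/2.6-.5])
b=lambda x,y:np.array([160+(x+.5)/4-.5,120+(y+.5)/4-.5])
for n,p,q in [("grip top",(240,218),(532,371)),("chest FR",(420,170),(300,308)),("chest FL",(587,80),(35,328)),("chest BR",(573,325),(287,35)),("chest BL",(738,212),(14,55)),
 ("lip R",(355,98),(306,465)),("lip L",(500,17),(58,485)),("jar lid",(574,195),(204,127))]:
    x,e=tri([(S,a(*p),0),(T,b(*q),0)]); print(n,x.round(4),round(e,2))
for n,q,z in [("gauge yel L",(486,374),.09),("gauge yel R",(574,372),.09),("pipe near",(754,413),.16),("pipe far",(718,106),.16),("lipR",(306,475),.158),("lipL",(58,495),.158),("purple",(474,262),.16)]:
    print(n,onz(T,b(*q),z).round(4))
# pipe near from scene: left/right silhouettes tangent
print("scene near top", onz(S,a(66,283),.145))
E
```

```text
grip top [ 0.5179 -0.0972  0.1585] 0.08
chest FR [0.5765 0.1142 0.1669] 0.57
chest FL [0.5655 0.3655 0.1617] 1.3
chest BR [0.8343 0.1305 0.1672] 0.96
chest BL [0.8174 0.3822 0.1684] 0.77
lip R [0.4341 0.1135 0.1548] 0.28
lip L [0.4194 0.3435 0.1564] 0.84
jar lid [0.7357 0.1965 0.2417] 0.4
gauge yel L [ 0.5182 -0.0555]
gauge yel R [ 0.5193 -0.1398]
pipe near [ 0.4772 -0.3011]
pipe far [ 0.7628 -0.2728]
lipR [0.4243 0.1123]
lipL [0.4083 0.3404]
purple [ 0.6194 -0.0444]
scene near top [ 0.48253009 -0.30338918]
```

```bash
python3 - <<'E'
from h import *
from bench import r
d=pickle.load(open("ims0.pkl","rb")); st=r.read_state()
Rt=R.from_quat(st["eef_rot"]); 
for n,c in d.items():
    Rc=R.from_rotvec(np.ravel(c["rvec"])); p=-Rc.inv().apply(np.ravel(c["tvec"])); print(n,"pos",p.round(3),"axis",Rc.inv().apply([0,0,1]).round(3))
    if n=="wrist": print("in tool",Rt.inv().apply(p-st["ee_pos"]).round(4),Rt.inv().apply(Rc.inv().apply(np.eye(3))).round(3))
# push start: tool x at 3.6deg; deltas
def goal(pos,yaw,lean=0):
    Rg=R.from_euler('x',-lean)*R.identity()
    Rg=R.from_euler('z',yaw)*R.from_euler('x',-lean)*R.from_quat([1,0,0,0])
    dp=Rt.inv().apply(np.array(pos)-st["ee_pos"])/.3; dr=(Rt.inv()*Rg).as_rotvec()/np.radians(120)
    return dp.round(3),dr.round(3)
print(goal([.37,.225,.28],np.radians(3.6)))
E
```

```text
scene pos [ 1.278 -0.468  1.354] axis [-0.482  0.294 -0.826]
top pos [ 0.447 -0.023  2.05 ] axis [ 0.056 -0.006 -0.998]
wrist pos [ 0.295 -0.558  0.384] axis [-0.284 -0.102 -0.953]
in tool [ 0.0835  0.0003 -0.1481] [[ 0.001  1.     0.002]
 [-0.953  0.001 -0.302]
 [-0.302 -0.001  0.953]]
(array([ 1.417, -2.359, -0.144]), array([-0.   ,  0.   ,  0.139]))
```

```bash
cat >> h.py <<'E'
def goal(wps,pos0=None,rot0=None):
    "wps: list of (pos,yaw_deg,lean_deg[,pitch]) -> shift/turn from present tool pose (lean: tool top toward +y of yawed frame)"
    from bench import r
    st=r.read_state(); p0=st["ee_pos"] if pos0 is None else np.array(pos0); Rt=R.from_quat(st["eef_rot"]) if rot0 is None else rot0
    for pos,yaw,lean in wps:
        Rg=R.from_euler('z',yaw,degrees=True)*R.from_euler('x',-lean,degrees=True)*R.from_quat([1,0,0,0])
        print((Rt.inv().apply(np.array(pos)-p0)/.3).round(3),((Rt.inv()*Rg).as_rotvec()/np.radians(120)).round(3))
E
python3 -c "
from h import *
Y=3.6
goal([([.40,-.30,.30],Y,0)])
R1=R.from_euler('z',Y,degrees=True)*R.from_quat([1,0,0,0])
goal([([.43,-.01,.30],Y,0)],[.40,-.30,.30],R1)
goal([([.385,.224,.28],Y,0),([.385,.224,.152],Y,0)],[.43,-.01,.30],R1)
"
```

```text
[ 0.904 -0.683 -0.213] [-0.     0.     0.139]
[ 0.161 -0.958  0.   ] [0. 0. 0.]
[-0.101 -0.788  0.067] [0. 0. 0.]
[-0.101 -0.788  0.493] [0. 0. 0.]
```

```bash
python3 -m pendant '[[1,0.904,-0.683,-0.213,0,0,0.139],[1,0.904,-0.683,-0.213,0,0,0.139],[1,0.904,-0.683,-0.213,0,0,0.139],[1,0.904,-0.683,-0.213,0,0,0.139],[1,0.904,-0.683,-0.213,0,0,0.139],[1,0.904,-0.683,-0.213,0,0,0.139],[1,0.904,-0.683,-0.213,0,0,0.139]]' 30
python3 -m pendant '[[1,0.161,-0.958,0,0,0,0],[1,0.161,-0.958,0,0,0,0],[1,0.161,-0.958,0,0,0,0],[1,0.161,-0.958,0,0,0,0],[1,0.161,-0.958,0,0,0,0]]'
python3 -m pendant '[[1,-0.1,-0.79,0.067,0,0,0],[1,-0.1,-0.79,0.067,0,0,0],[1,-0.1,-0.79,0.067,0,0,0],[1,-0.1,-0.79,0.067,0,0,0],[1,-0.1,-0.79,0.067,0,0,0]]'
python3 - <<'E'
from h import *
from bench import optics
goal([([.385,.224,.152],3.6,0)])
w=optics.camera("wrist"); pickle.dump(w,open("w1.pkl","wb")); cv2.imwrite("pics/w1.png",w["pixels"][:,:,::-1])
E
```

```text
time: 1.02
ee_pos: [0.4016, -0.2976, 0.301]
eef_rot: [0.999, 0.034, 0.0, 0.0]
ft_force: [-0.0, 0.1, -0.6]
width: 0.0251
grip_force: 0.0
time: 1.65
ee_pos: [0.43, -0.0086, 0.3004]
eef_rot: [0.999, 0.032, 0.0, 0.0]
ft_force: [0.4, 0.0, 0.0]
width: 0.0001
grip_force: 0.0
time: 2.28
ee_pos: [0.3843, 0.227, 0.2801]
eef_rot: [0.999, 0.034, -0.0, -0.0]
ft_force: [0.3, -0.5, -0.3]
width: 0.0005
grip_force: 0.0
[0.002 0.01  0.427] [-0.     0.     0.002]
```

View pics/w1.png

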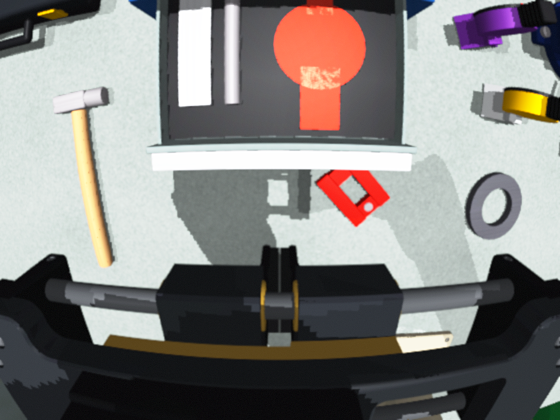

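The lip's top strip spans (150–412, 150–170). Its front edge is at v≈170 and its middle at u≈281, in line with the closed fingers at (280,250).

```bash
python3 - <<'E'
from h import *
w=pickle.load(open("w1.pkl","rb"))
for uv in [(152,169),(281,170),(411,168),(281,148)]: print(onz(w,np.array(uv),.158,True).round(4))
E
python3 -m pendant '[[1,0,0,0.2,0,0,0],[1,0,0,0.427,0,0,0],[1,0,0,0.427,0,0,0],[1,0,0,0.427,0,0,0]]'
```

```text
[0.4106 0.3421]
[0.4159 0.2276]
[0.4275 0.1124]
[0.4346 0.2289]
time: 2.82
ee_pos: [0.3864, 0.2239, 0.1537]
eef_rot: [1.0, 0.031, 0.0, -0.0]
ft_force: [-0.5, -0.1, 0.0]
width: 0.0002
grip_force: 0.0
```

```bash
python3 -m pendant '[[1,0.08,0,0,0,0,0],[1,0.15,0,0,0,0,0],[1,0.22,0,0,0,0,0],[1,0.29,0,0,0,0,0],[1,0.36,0,0,0,0,0],[1,0.4,0,0,0,0,0],[1,0.43,0,0,0,0,0]]'
```

```text
time: 3.7
ee_pos: [0.5152, 0.2323, 0.1536]
eef_rot: [1.0, 0.031, 0.001, -0.0]
ft_force: [-2.2, -0.1, 1.0]
width: 0.0006
grip_force: 1.0
```

```bash
python3 - <<'E'
from h import *
from bench import optics
w=optics.camera("wrist"); pickle.dump(w,open("w2.pkl","wb"))
t=optics.camera("top"); pickle.dump(t,open("t2.pkl","wb"))
a=w["pixels"][:,:,::-1]; cv2.imwrite("pics/w2.png",a)
E
```

```text
(no output)
```

View pics/w2.png

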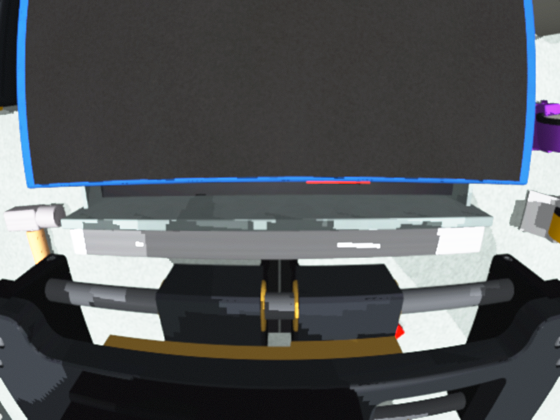

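The fingers are against the lip. The chest's front edge is at v≈183, and the lip's rear and front edges are at v≈230 and 255.

```bash
python3 - <<'E'
from h import *
w=pickle.load(open("w2.pkl","rb"))
for uv,z in [((280,184),.172),((280,207),.158),((280,229),.158),((280,256),.158)]: print(onz(w,np.array(uv),z,True).round(4))
E
python3 -m pendant '[[1,0.02,0,0,0,0,0],[1,0.04,0,0,0,0,0],[1,0.06,0,0,0,0,0],[1,0.07,0,0,0,0,0],[1,0.08,0,0,0,0,0]]'
```

```text
[0.5679 0.235 ]
[0.5537 0.2341]
[0.5427 0.2334]
[0.5285 0.2325]
time: 4.42
ee_pos: [0.5369, 0.2342, 0.1522]
eef_rot: [0.999, 0.032, -0.001, 0.0]
ft_force: [-5.9, -1.2, 3.9]
width: 0.0
grip_force: 2.5
```

```bash
python3 -m pendant '[[1,0.01,0,0,0,0,0],[1,0.015,0,0,0,0,0],[1,0.02,0,0,0,0,0],[1,0.02,0,0,0,0,0]]'; python3 -m pendant '[[1,0.01,0,0,0,0,0],[1,0.015,0,0,0,0,0],[1,0.015,0,0,0,0,0]]'
```

```text
time: 4.92
ee_pos: [0.5416, 0.2344, 0.1521]
eef_rot: [0.999, 0.032, -0.003, 0.001]
ft_force: [-16.2, -3.5, 12.7]
width: 0.0007
grip_force: 8.1
time: 5.3
ee_pos: [0.5419, 0.2345, 0.152]
eef_rot: [0.999, 0.033, -0.007, 0.003]
ft_force: [-37.9, -11.0, 26.3]
width: 0.0006
grip_force: 19.6
```

```bash
python3 -m pendant '[[1,-0.1,0,0,0,0,0],[1,-0.15,0,0,0,0,0],[1,-0.2,0,0,0,0,0],[1,-0.2,0,-0.15,0,0,0],[1,-0.2,0,-0.4,0,0,0],[1,-0.2,0,-0.4,0,0,0]]'
python3 - <<'E'
from h import *
from bench import optics
w=optics.camera("wrist"); pickle.dump(w,open("w3.pkl","wb"))
a=w["pixels"][:,:,::-1]; cv2.imwrite("pics/w3.png",a)
goal([([.5,.0,.27],0.7,0),([.5,-.097,.27],0.7,0)])
E
```

```text
time: 6.05
ee_pos: [0.4901, 0.2319, 0.2764]
eef_rot: [1.0, 0.031, 0.003, -0.001]
ft_force: [-0.0, 0.4, -0.8]
width: 0.0001
grip_force: 0.0
[-0.015  0.772  0.019] [-0.001 -0.003  0.024]
[-0.035  1.095  0.018] [-0.001 -0.003  0.024]
```

View pics/w3.png

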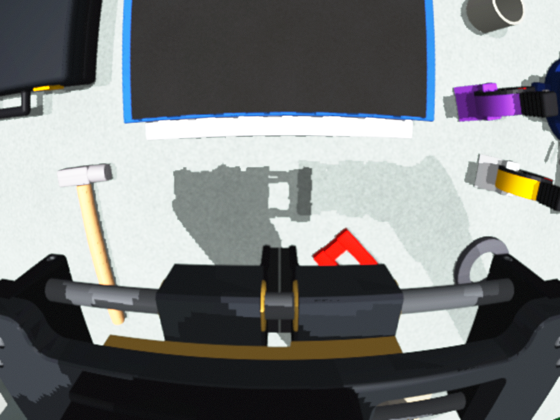

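The drawer is shut: the lip (145–412, 120–137) sits right under the chest's edge. Next is the gauge.

```bash
cat > yel.py <<'E'
from h import *
from bench import optics
import sys
w=optics.camera("wrist"); pickle.dump(w,open(sys.argv[1],"wb"))
cv2.imwrite("pics/"+sys.argv[1][:-4]+".png",w["pixels"][:,:,::-1])
h=cv2.cvtColor(w["pixels"],cv2.COLOR_RGB2HSV)
m=((h[...,0]>18)&(h[...,0]<30)&(h[...,1]>200)&(h[...,2]>150)).astype(np.uint8); m[300:]=0
n,l,s,c=cv2.connectedComponentsWithStats(m)
for i in range(1,n):
    if s[i,4]>40:
        print(s[i],c[i].round(1))
E
python3 -m pendant '[[-1,-0.015,0.77,0.02,0,0,0.024],[-1,-0.015,0.77,0.02,0,0,0.024],[-1,-0.015,0.77,0.02,0,0,0.024],[-1,-0.015,0.77,0.02,0,0,0.024],[-1,-0.015,0.77,0.02,0,0,0.024]]'
python3 yel.py w4.pkl
python3 -m pendant '[[-1,-0.02,0.323,0,0,0,0],[-1,-0.02,0.323,0,0,0,0],[-1,-0.02,0.323,0,0,0,0]]'
python3 yel.py w5.pkl
```

```text
time: 6.72
ee_pos: [0.4982, -0.0044, 0.2647]
eef_rot: [1.0, 0.003, -0.001, 0.0]
ft_force: [0.9, 0.8, -0.5]
width: 0.0425
grip_force: 0.0
[328 158  40  30 839] [347.2 172.4]
[393 164  12   8  63] [399.2 167. ]
time: 7.15
ee_pos: [0.4935, -0.0985, 0.2653]
eef_rot: [1.0, 0.005, -0.001, -0.0]
ft_force: [0.2, 0.6, 0.2]
width: 0.0764
grip_force: 0.0
[239 153  26  29 545] [250.  166.5]
[292 155  26  28 591] [304.4 168.5]
```

View pics/w5.png

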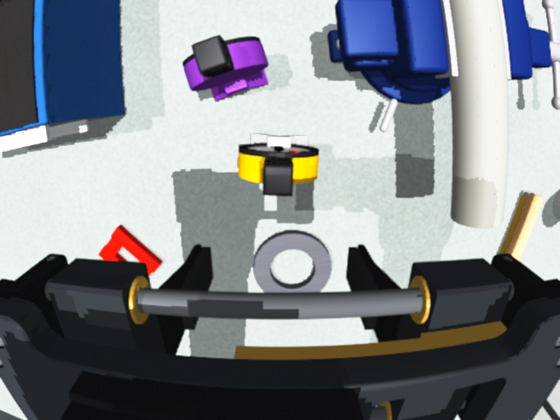

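The view has the gauge with its grip at (263–292, 162–195) and its yellow rim from u=239 to 318. The red mark is at (293,152), right in this view, which is the gauge's −y side seen from above with +x up. The pipe's free end is at about (478,228).

```bash
python3 - <<'E'
from h import *
a=pickle.load(open("w4.pkl","rb"));b=pickle.load(open("w5.pkl","rb"))
for n,p,q in [("L",(328,172),(239,167)),("R",(405,168),(318,168))]:
    x,e=tri([(a,np.array(p),1),(b,np.array(q),1)]); print(n,x.round(4),round(e,2))
for n,uv,z in [("grip top",(278.5,183),.162),("griptop bot",(278.5,195),.162),("yL",(239.5,168),.09),("yR",(318,169),.09),("pipe end top",(479,229),.16),("pipe mid",(480,60),.16),("mag",(293,152),.11)]:
    print(n,onz(b,np.array(uv),z,True).round(4))
# pipe end dark/bright boundary
g=b["pixels"][:,:,:].astype(int).sum(2)
g4=b["pixels"][170:176,255:300].astype(int)
print(g[215:240,478]); print(g[200,440:520:2])
print(g[155:202,270])
E
```

```text
L [ 0.5154 -0.0561  0.0779] 0.08
R [ 0.5206 -0.1378  0.0896] 3.42
grip top [ 0.5181 -0.0978]
griptop bot [ 0.5082 -0.0979]
yL [ 0.5165 -0.0581]
yR [ 0.5163 -0.1377]
pipe end top [ 0.4775 -0.2911]
pipe mid [ 0.6334 -0.2717]
mag [ 0.536  -0.1111]
[615 617 621 619 622 623 621 624 624 624 627 628 646 688 717 723 722 719
 722 723 718 716 716 714 712]
[645 645 642 625 624 578 247 220 249 294 332 367 405 441 478 503 530 554
 576 601 627 645 667 681 682 683 685 687 695 731 726 713 690 717 722 725
 725 714 704 388]
[222 149  77  87  87  59  63  92  93  86 122 182 263 318 329 324 318 314
 305 273 233 216 211 207 203 200 195 191 190 188 185 178 172 177 172 162
 162 152 111 178 450 664 715 721 728 731 725]
```

```bash
python3 - <<'E'
from h import *
goal([([.519,-.0978,.142],0,0)])
b=pickle.load(open("w5.pkl","rb"))
h=cv2.cvtColor(b["pixels"],cv2.COLOR_RGB2HSV)
m=((h[...,0]<8)|(h[...,0]>172))&(h[...,1]>130)&(h[...,2]>80); m[:140]=0;m[165:]=0;m[:,:240]=0;m[:,320:]=0
v,u=np.nonzero(m); print(len(u),u.mean(),v.mean(),u.min(),u.max(),v.min(),v.max())
for th in (.24,.3,.35,.4,.45,.5,.55): print(th,proj(b,[.519+.0135,-.0978-.0345*np.sin(th),.078+.0345*np.cos(th)],True).round(1))
E
```

```text
[0.084 0.006 0.412] [-0.     0.     0.006]
23 293.5652173913044 151.95652173913044 289 298 151 153
0.24 [[287.6 155.8]]
0.3 [[289.7 155.7]]
0.35 [[291.4 155.7]]
0.4 [[293.1 155.6]]
0.45 [[294.7 155.5]]
0.5 [[296.3 155.4]]
0.55 [[297.8 155.3]]
```

```bash
python3 -m pendant '[[-1,0.084,0.006,0.2,0,0,0.006],[-1,0.084,0.006,0.3,0,0,0.006],[-1,0.084,0.006,0.41,0,0,0.006],[-1,0.084,0.006,0.41,0,0,0.006],[1,0.084,0.006,0.41,0,0,0.006],[1,0.084,0.006,0.41,0,0,0.006],[1,0.084,0.006,0.41,0,0,0.006],[1,0.084,0.006,0.41,0,0,0.006]]' 40
python3 -m pendant '[[1,0,0,0,0,0,0],[1,0,0,0,0,0,0],[1,0,0,0,0,0,0]]'
```

```text
time: 8.2
ee_pos: [0.5193, -0.0985, 0.1437]
eef_rot: [1.0, -0.0, 0.0, 0.0]
ft_force: [0.1, 0.2, 0.2]
width: 0.055
grip_force: 0.0
time: 8.57
ee_pos: [0.5191, -0.0983, 0.1432]
eef_rot: [1.0, -0.0, 0.0, -0.0]
ft_force: [0.0, 1.1, 1.1]
width: 0.0249
grip_force: 0.7
```

```bash
python3 -m pendant '[[1,0,0,0,0,0,0],[1,0,0,0,0,0,0],[1,0,0,-0.1,0,0,0],[1,0,0,-0.3,0,0,0],[1,0,0,-0.5,0,0,0],[1,0,0,-0.65,0,0,0],[1,0,0,-0.65,0,0,0]]'
python3 yel.py w6.pkl
python3 - <<'E'
from h import *
from bench import optics
t=optics.camera("top"); s=optics.camera("scene"); pickle.dump((t,s),open("ts6.pkl","wb"))
w=pickle.load(open("w6.pkl","rb"))
A=cv2.resize(w["pixels"][:300],None,fx=1.4,fy=1.4,interpolation=cv2.INTER_CUBIC)[:,:,::-1]
cv2.imwrite("pics/w6b.png",A)
E
```

```text
time: 9.45
ee_pos: [0.5202, -0.0982, 0.341]
eef_rot: [1.0, -0.0, 0.002, 0.001]
ft_force: [1.3, 0.1, -6.3]
width: 0.0239
grip_force: 39.7
[299 223  39  40 706] [322.8 241.5]
[223 225  37  38 716] [236.1 241.5]
```

View pics/w6b.png

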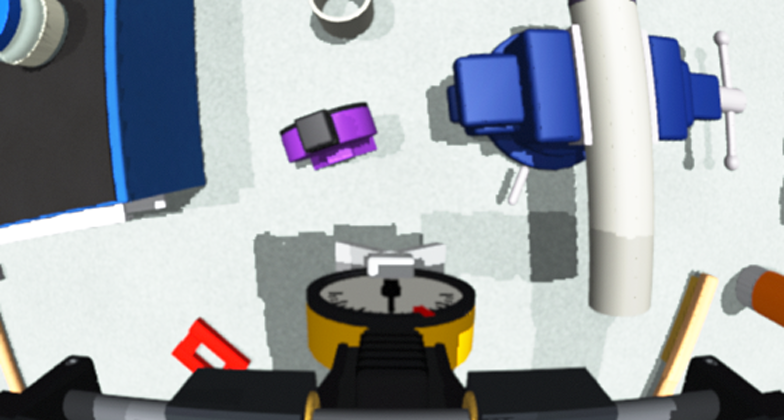

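The gauge is held upright, with the pointer at u≈391/1.4 and its tip near v≈312/1.4. The red mark is at about (424,312)/1.4. The pipe's free end is at (620,314)/1.4.

```bash
cat > ang.py <<'E'
from h import *
import sys
from bench import r
def planepts(w,uv,x0,Rg,o):
    "ray of pixel ∩ plane gauge-x = x0 (gauge frame Rg, origin o at dial centre) -> (y,z) in the gauge frame"
    Rc=R.from_rotvec(np.ravel(w["rvec"])); f=K(w)
    uv=np.atleast_2d(uv); d=uv-[w["cx"],w["cy"]]; rr=np.hypot(*d.T); th=rr/f
    ray=np.c_[d*(np.sin(th)/rr)[:,None],np.cos(th)]
    ray=Rg.inv().apply(Rc.inv().apply(ray)); c=Rg.inv().apply(-Rc.inv().apply(np.ravel(w["tvec"]))-o)
    return (c+ray*((x0-c[0])/ray[:,0])[:,None])[:,1:]
def measure(w,p,Rt,dz=0.073-.005):
    Rg=Rt*R.from_quat([1,0,0,0]); o=p+Rt.apply([0,0,dz-.005])  # TCP is 5mm past grasp pt; dial 68 below grip mid
    h=cv2.cvtColor(w["pixels"],cv2.COLOR_RGB2HSV)
    m=((h[...,0]<8)|(h[...,0]>172))&(h[...,1]>130)&(h[...,2]>80)
    m[:190]=0;m[240:]=0;m[:,225:]&=True;m[:,:225]=0;m[:,340:]=0
    v,u=np.nonzero(m); q=planepts(w,np.c_[u,v],.0135,Rg,o)
    a=np.arctan2(-q[:,0],q[:,1]); print("red n",len(u),"uv",u.mean(),v.mean(),"yz",q.mean(0).round(4),"r",np.hypot(*q.T).mean().round(4),"ang",a.mean().round(3),a.min().round(3),a.max().round(3))
    return Rg,o
E
python3 - <<'E'
from ang import *
w=pickle.load(open("w6.pkl","rb")); st=r.read_state(); Rt=R.from_quat(st["eef_rot"]); p=st["ee_pos"]
Rg,o=measure(w,p,Rt)
print("ptr tip, hub?, white L,R edge", planepts(w,np.array([[391,312],[391,287],[307,300],[475,300],[391,270]])/1.4,.0135,Rg,o).round(4))
b=pickle.load(open("w5.pkl","rb"))
print("pipe",tri([(b,np.array([479,228.]),1),(w,np.array([620,314])/1.4,1)]))
L=lambda x,y:onz(w,np.array([x,y])/1.4,.13,True).round(4)
print("pipe edges",L(589,305),L(651,308),L(588,150),L(652,180),L(583,60),L(645,60))
g=w["pixels"].astype(int).sum(2)
for v in (215,150,100,50): print(v,g[v,405:480].tolist())
E
```

```text
red n 72 uv 302.30555555555554 222.0 yz [-0.015   0.0178] r 0.0234 ang 0.703 0.521 0.906
ptr tip, hub?, white L,R edge [[-0.      0.0195]
 [-0.0001 -0.0207]
 [ 0.0421  0.0021]
 [-0.0423  0.002 ]
 [-0.0001 -0.0577]]
pipe (array([ 0.47580422, -0.29751347,  0.15108853]), np.float64(0.8862914544885143))
pipe edges [ 0.4782 -0.2755] [ 0.4745 -0.3441] [ 0.6134 -0.2615] [ 0.5933 -0.3276] [ 0.6897 -0.256 ] [ 0.6997 -0.3172]
215 [632, 634, 634, 631, 640, 646, 642, 642, 645, 639, 636, 642, 658, 662, 621, 414, 244, 222, 252, 284, 313, 339, 361, 389, 416, 440, 461, 483, 499, 514, 535, 548, 562, 579, 592, 605, 618, 632, 642, 654, 665, 675, 679, 682, 683, 684, 687, 688, 690, 687, 687, 682, 681, 678, 677, 670, 662, 649, 625, 623, 697, 717, 720, 718, 720, 720, 719, 719, 717, 717, 716, 719, 723, 728, 724]
150 [387, 390, 399, 396, 394, 385, 455, 628, 647, 646, 641, 632, 629, 633, 579, 401, 270, 270, 302, 336, 375, 406, 435, 462, 493, 525, 546, 571, 592, 608, 628, 641, 661, 665, 661, 689, 705, 716, 723, 727, 733, 736, 740, 743, 743, 743, 743, 743, 743, 743, 743, 740, 736, 733, 731, 729, 726, 722, 715, 706, 691, 667, 679, 711, 718, 711, 705, 710, 718, 717, 712, 709, 708, 708, 714]
100 [160, 153, 154, 148, 151, 156, 172, 179, 195, 227, 247, 307, 571, 755, 761, 760, 759, 693, 455, 400, 438, 467, 493, 517, 544, 569, 585, 605, 621, 640, 655, 667, 678, 692, 701, 712, 722, 731, 735, 738, 742, 744, 746, 746, 746, 746, 746, 746, 746, 743, 740, 736, 733, 731, 729, 726, 721, 712, 700, 678, 674, 732, 748, 752, 738, 576, 433, 414, 429, 427, 390, 388, 388, 408, 421]
50 [308, 300, 291, 265, 227, 223, 240, 498, 760, 761, 757, 757, 727, 509, 391, 416, 445, 473, 501, 529, 549, 572, 586, 607, 625, 639, 657, 670, 680, 693, 704, 716, 726, 733, 739, 743, 746, 746, 747, 747, 747, 747, 747, 749, 747, 744, 740, 736, 733, 729, 729, 723, 717, 710, 698, 666, 663, 737, 749, 747, 695, 401, 251, 294, 320, 315, 313, 309, 302, 299, 290, 287, 277, 273, 264]
```

```bash
python3 - <<'E'
from ang import *
w=pickle.load(open("w6.pkl","rb"))
Rc=R.from_rotvec(np.ravel(w["rvec"])); f=K(w); c=-Rc.inv().apply(np.ravel(w["tvec"]))
uv=np.array([[419.5,215],[464,215],[419.5,150],[466,150],[422.5,100],[464.5,100],[418,50],[460.5,50]])
d=uv-[w["cx"],w["cy"]]; rr=np.hypot(*d.T); th=rr/f
ray=Rc.inv().apply(np.c_[d*(np.sin(th)/rr)[:,None],np.cos(th)])
def res(q,z=None):
    y0,yaw=q[:2]; z=q[2] if z is None else z; a=np.array([np.cos(yaw),np.sin(yaw),0]); n=np.cross(ray,a); n/=np.linalg.norm(n,axis=1)[:,None]
    return np.abs(n@(np.array([.5,y0,z])-c))-.03
s=least_squares(res,[-.3,.1],args=(.13,)); print(s.x,np.degrees(s.x[1]),(s.fun*1e3).round(2))
s=least_squares(res,[-.3,.1,.13]); print(s.x,np.degrees(s.x[1]),(s.fun*1e3).round(2))
print(onz(w,np.array([620,314])/1.4,.16,True))
st=r.read_state(); Rt=R.from_quat(st["eef_rot"]); p=st["ee_pos"]
Rg=Rt*R.from_quat([1,0,0,0]); o=p+Rt.apply([0,0,.063])
for x0 in (.0155,.0175): print(x0,planepts(w,np.array([[391,312],[424,312],[307,300],[475,300],[391,270]])/1.4,x0,Rg,o).round(4).tolist())
E
```

```text
[-0.30353585  0.09144804] 5.239586502370766 [-1.04 -0.03  0.69 -2.04 -4.82 -3.33 -3.77 -4.19]
[-0.3188047   0.09103487  0.10170576] 5.215914085522114 [ 1.11  2.45  3.    0.25 -2.91 -1.16 -1.76 -2.11]
[ 0.4802755  -0.29212839]
0.0155 [[-0.0, 0.0251], [-0.0148, 0.0251], [0.0409, 0.0082], [-0.0411, 0.008], [-0.0001, -0.0499]]
0.0175 [[-0.0, 0.0306], [-0.0144, 0.0307], [0.0397, 0.0142], [-0.0399, 0.0141], [-0.0001, -0.0422]]
```

```bash
python3 -c "
from h import *
goal([([.518,-.3016,.335],5.4,0),([.518,-.3016,.292],5.4,0)])"
```

```text
[-0.001  0.677  0.003] [-0.     0.001 -0.045]
[-0.     0.677  0.147] [-0.     0.001 -0.045]
```

```bash
python3 -m pendant '[[1,0,0.14,0.01,0,0,-0.01],[1,0,0.28,0.01,0,0,-0.02],[1,0,0.42,0.01,0,0,-0.03],[1,0,0.56,0.01,0,0,-0.04],[1,0,0.64,0.01,0,0,-0.045],[1,0,0.677,0.01,0,0,-0.045],[1,0,0.677,0.01,0,0,-0.045]]'
python3 yel.py w7.pkl; python3 - <<'E'
from h import *
goal([([.518,-.3016,.295],5.4,0)])
w=pickle.load(open("w7.pkl","rb"))
cv2.imwrite("pics/w7b.png",cv2.resize(w["pixels"][:300],None,fx=1.4,fy=1.4,interpolation=cv2.INTER_CUBIC)[:,:,::-1])
E
```

```text
time: 10.48
ee_pos: [0.5188, -0.3013, 0.3339]
eef_rot: [0.999, 0.047, -0.001, -0.001]
ft_force: [0.4, 0.3, -4.2]
width: 0.0239
grip_force: 39.7
[223 225  37  37 709] [236.1 241.3]
[299 225  39  38 712] [323.  241.5]
[-0.004  0.004  0.132] [-0.001  0.     0.   ]
```

View pics/w7b.png

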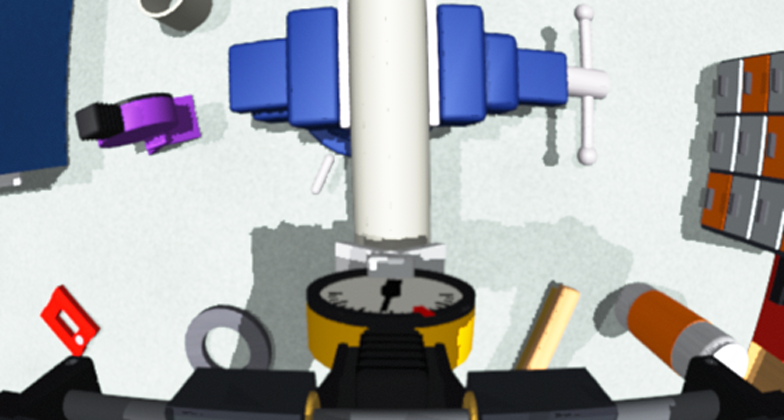

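The pipe is centred under the V foot: pipe u 350–430, foot 335–445, yaw parallel. That was my last picture, so the rest is numeric.

```bash
python3 -m pendant '[[1,0,0.003,0.04,0,0,0],[1,0,0.003,0.08,0,0,0],[1,0,0.003,0.115,0,0,0],[1,0,0.003,0.13,0,0,0],[1,0,0.003,0.14,0,0,0]]'
python3 -m pendant '[[1,0,0,0.006,0,0,0],[1,0,0,0.012,0,0,0],[1,0,0,0.012,0,0,0]]'
```

```text
time: 11.15
ee_pos: [0.5191, -0.3024, 0.2931]
eef_rot: [0.999, 0.047, -0.0, 0.0]
ft_force: [0.3, 0.8, -4.4]
width: 0.0238
grip_force: 39.7
time: 11.52
ee_pos: [0.5192, -0.3024, 0.2897]
eef_rot: [0.999, 0.047, 0.0, 0.0]
ft_force: [-0.6, -0.3, -4.3]
width: 0.0236
grip_force: 39.7
```

```bash
python3 -m pendant '[[1,0,0,0.005,0,0,0],[1,0,0,0.01,0,0,0],[1,0,0,0.01,0,0,0]]';python3 -m pendant '[[1,0,0,0.004,0,0,0],[1,0,0,0.008,0,0,0],[1,0,0,0.008,0,0,0]]'
```

```text
time: 11.9
ee_pos: [0.5192, -0.3027, 0.287]
eef_rot: [0.999, 0.047, 0.0, 0.0]
ft_force: [0.2, -1.6, -3.0]
width: 0.0236
grip_force: 39.7
time: 12.28
ee_pos: [0.5197, -0.3027, 0.2867]
eef_rot: [0.999, 0.047, 0.001, 0.001]
ft_force: [-2.4, 0.3, 10.9]
width: 0.024
grip_force: 39.7
```

```bash
python3 -m pendant '[[1,0,-0.027,0.0007,-0.025,0,0],[1,0,-0.054,0.003,-0.05,0,0],[1,0,-0.081,0.006,-0.075,0,0],[1,0,-0.107,0.011,-0.1,0,0],[1,0,-0.107,0.011,-0.1,0,0]]'; python3 -c "
from h import *
from bench import r
st=r.read_state();Rt=R.from_quat(st['eef_rot']);print(st['ft_force'],st['torque'],Rt.inv().apply(st['ft_force']),st['ee_pos']+Rt.apply([0,0,.1567]),np.degrees((Rt*R.from_quat([1,0,0,0])).as_euler('ZXY')))"
```

```text
time: 12.9
ee_pos: [0.5172, -0.2693, 0.2828]
eef_rot: [0.993, 0.048, 0.006, 0.106]
ft_force: [0.7, 1.2, 7.7]
width: 0.0241
grip_force: 40.0
[0.66317304 1.21303797 7.66822963] [ 0.04509009 -0.07444403  0.17058047] [ 0.79723855  0.49605864 -7.73507219] [ 0.52075745 -0.30208801  0.12958407] [  5.52270785 -12.1505908   -0.15109387]
```

```bash
python3 -m pendant '[[1,0,-0.027,0.001,-0.025,0,0],[1,0,-0.054,0.004,-0.05,0,0],[1,0,-0.081,0.007,-0.075,0,0],[1,0,-0.107,0.012,-0.1,0,0],[1,0,-0.116,0.014,-0.108,0,0],[1,0,-0.116,0.014,-0.108,0,0]]'; python3 -m pendant '[[1,0,0,0,0,0,0],[1,0,0,0,0,0,0],[1,0,0,0,0,0,0],[1,0,0,0,0,0,0],[1,0,0,0,0,0,0],[1,0,0,0,0,0,0],[1,0,0,0,0,0,0],[1,0,0,0,0,0,0]]';python3 -m pendant '[[1,0,0,0,0,0,0],[1,0,0,0,0,0,0],[1,0,0,0,0,0,0],[1,0,0,0,0,0,0],[1,0,0,0,0,0,0],[1,0,0,0,0,0,0],[1,0,0,0,0,0,0],[1,0,0,0,0,0,0]]'
cat > chk.py <<'E'
from ang import *
from bench import optics
st=r.read_state();Rt=R.from_quat(st['eef_rot']);p=st['ee_pos']
print("Ftool",Rt.inv().apply(st['ft_force']).round(2),"tau",st["torque"].round(3),"pivot",(p+Rt.apply([0,0,.1567])).round(4),"zxy",np.degrees((Rt*R.from_quat([1,0,0,0])).as_euler('ZXY')).round(2))
w=optics.camera("wrist"); pickle.dump(w,open("wl.pkl","wb"))
Rg=Rt*R.from_quat([1,0,0,0]); o=p+Rt.apply([0,0,.063])
# rectify dial face: 0.25 mm/px, y in [-.045,.045] left->right = +y..-y (facing from above), z in [-.05,.05] up
yy,zz=np.meshgrid(np.arange(.045,-.045,-.0003),np.arange(.045,-.055,-.0003))
P=o+Rg.apply(np.c_[np.full(yy.size,.0165),yy.ravel(),zz.ravel()])
uv=proj(w,P,True).astype(np.float32)
im=cv2.remap(w["pixels"],uv[:,0].reshape(yy.shape),uv[:,1].reshape(yy.shape),cv2.INTER_LINEAR)
cv2.imwrite("pics/dial.png",im[:,:,::-1])
# ascii of the dial in raw pixels, window
a=w["pixels"][192:232,215:345].astype(int)
for row in a[::1]:
    print("".join("R" if q[0]>1.8*max(q[1],q[2]) and q[0]>70 else "#" if q.sum()<200 else "+" if q.sum()<380 else "." for q in row))
E
python3 chk.py
```

```text
time: 13.65
ee_pos: [0.5142, -0.2367, 0.2715]
eef_rot: [0.975, 0.047, 0.012, 0.216]
ft_force: [-1.1, 3.9, 8.7]
width: 0.0239
grip_force: 40.0
time: 14.65
ee_pos: [0.5143, -0.2368, 0.2716]
eef_rot: [0.975, 0.046, 0.012, 0.216]
ft_force: [-1.2, 5.8, 9.7]
width: 0.0237
grip_force: 40.0
time: 15.65
ee_pos: [0.5143, -0.2368, 0.2716]
eef_rot: [0.975, 0.046, 0.012, 0.216]
ft_force: [-0.6, 3.6, 10.1]
width: 0.0237
grip_force: 40.0
Ftool [ -0.26   0.97 -10.64] tau [0.313 0.376 0.215] pivot [ 0.521  -0.3026  0.1296] zxy [  5.39 -24.98  -0.19]
+++++++++++++++++++++++++++++++++++++++++++++++...................................................................................
++++++++++++++++++++++++++++++++++++++++#######+.................................++++++...........................................
++++++++++++++++++++++++++++++++++#############+.................................+########++++....................................
++++++++++++++++++++++++++++###################+.................................+##############++++..............................
+++++++++++++++++++++++##############
[... 3978 characters left out ...]
##RRRR######################++..........+++++
.....++++++++##################################################################################################++............+++++
.....+++++++++++#############################################################################################++..............+++++
.....+++++++++++++##########################################################################################++...............+++++
.....++++++++++++++++#####################################################################################++++...............+++++
.....++++++++++++++++++++#############################################################################+++++++................+++++
```

```bash
cat > fit.py <<'E'
from ang import *
w=pickle.load(open("wl.pkl","rb")); st=r.read_state();Rt=R.from_quat(st['eef_rot']);p=st['ee_pos']
Rg=Rt*R.from_quat([1,0,0,0]); o=p+Rt.apply([0,0,.063])
lean=-np.radians((Rg).as_euler('ZXY')[1]*180/np.pi); print("lean",lean)
A=w["pixels"].astype(int); S=A.sum(2)
red=(A[...,0]>1.8*np.maximum(A[...,1],A[...,2]))&(A[...,0]>70); red[:200]=0; red[235:]=0; red[:,:270]=0; red[:,330:]=0
v,u=np.nonzero(red); M=np.c_[u,v]
blk=(S<250); P=[]
for row in range(214,219):
    c=np.nonzero(blk[row,275:310])[0]+275; P.append([c.mean(),row])
P=np.array(P)
# pointer line through P must point with angle 'lean' in the plane: report for several plane offsets
for x0 in (.0135,.0145,.0155,.0165,.0175,.0185):
    q=planepts(w,P,x0,Rg,o); m=planepts(w,M,x0,Rg,o)
    d=np.polyfit(q[:,1],q[:,0],1); pa=np.arctan(-d[0])
    # where pointer line crosses y=0 -> pivot z
    pz=-d[1]/d[0]; mc=m.mean(0)
    ma=np.arctan2(-mc[0],mc[1]-pz); U,s_,V=np.linalg.svd(m-mc); ax=V[0]*np.sign(V[0][1])
    print(x0,"ptr dir %.3f pivot z %.4f | mark centroid r %.4f ang %.3f"%(pa,pz,np.hypot(mc[0],mc[1]-pz),ma),"mark ang about y=0 z=0: %.3f"%np.arctan2(-mc[0],mc[1]), "axis %.3f"%np.arctan2(-ax[0],ax[1]),"bezel L/R",planepts(w,[[215+3.,210],[215+124.,212]],x0,Rg,o).round(4).tolist())
E
python3 fit.py
```

```text
lean 0.43586688896330394
0.0135 ptr dir 0.438 pivot z -0.0112 | mark centroid r 0.0336 ang 0.435 mark ang about y=0 z=0: 0.634 axis 0.411 bezel L/R [[0.0432, -0.0055], [-0.0418, -0.0013]]
0.0145 ptr dir 0.438 pivot z -0.0080 | mark centroid r 0.0331 ang 0.435 mark ang about y=0 z=0: 0.565 axis 0.411 bezel L/R [[0.0426, -0.0024], [-0.0412, 0.0017]]
0.0155 ptr dir 0.438 pivot z -0.0049 | mark centroid r 0.0327 ang 0.435 mark ang about y=0 z=0: 0.508 axis 0.411 bezel L/R [[0.0419, 0.0007], [-0.0406, 0.0047]]
0.0165 ptr dir 0.438 pivot z -0.0017 | mark centroid r 0.0322 ang 0.435 mark ang about y=0 z=0: 0.459 axis 0.411 bezel L/R [[0.0413, 0.0038], [-0.04, 0.0078]]
0.0175 ptr dir 0.438 pivot z 0.0015 | mark centroid r 0.0317 ang 0.435 mark ang about y=0 z=0: 0.417 axis 0.411 bezel L/R [[0.0407, 0.0068], [-0.0394, 0.0108]]
0.0185 ptr dir 0.438 pivot z 0.0046 | mark centroid r 0.0312 ang 0.435 mark ang about y=0 z=0: 0.380 axis 0.411 bezel L/R [[0.0401, 0.0099], [-0.0388, 0.0138]]
```

```bash
cat > box.py <<'E'
from ang import *
from scipy.optimize import differential_evolution as DE
def redmask(w):
    A=w["pixels"].astype(float); m=np.clip((A[...,0]-np.maximum(A[...,1],A[...,2]))/110,0,1)
    m[:205]=0;m[240:]=0;m[:,285-15:]*=1;m[:,:270]=0;m[:,330:]=0; return m[205:240,270:330]
def run(w,p,Rt,y0=0.,z0=-.002):
    Rg=Rt*R.from_quat([1,0,0,0]); o=p+Rt.apply([0,0,.063]); m=redmask(w)
    def hull(q):
        th,xf,t,L=q; c=np.array([[x,s,rr] for x in(xf,xf-t) for s in(-.00225,.00225) for rr in(.03,.03+L)])
        y=y0-c[:,2]*np.sin(th)+c[:,1]*np.cos(th); z=z0+c[:,2]*np.cos(th)+c[:,1]*np.sin(th)
        uv=proj(w,o+Rg.apply(np.c_[c[:,0],y,z]),True)-[270,205]
        im=np.zeros((35*8,60*8),np.uint8); cv2.fillConvexPoly(im,cv2.convexHull(((uv+.5)*8).round().astype(np.int32)),1)
        return im.reshape(35,8,60,8).mean((1,3))
    f=lambda q:np.abs(hull(q)-(m)).sum()
    s=DE(f,[(.2,.6),(.011,.021),(.0003,.005),(.006,.014)],seed=1,maxiter=60,popsize=12); return s.x.round(4),round(s.fun,2),m.sum().round(1)
E
python3 - <<'E'
from box import *
st=r.read_state()
for y0,z0 in((0,-.002),(.0006,-.002),(0,-.001),(0,-.003)):
    print(y0,z0,run(pickle.load(open("w6.pkl","rb")),np.array([.5202,-.0982,.341]),R.from_quat([1,0,.002,.001]),y0,z0),
    run(pickle.load(open("wl.pkl","rb")),st["ee_pos"],R.from_quat(st["eef_rot"]),y0,z0))
E
```

```text
0 -0.002 (array([0.3988, 0.0184, 0.001 , 0.0113]), np.float64(129.48), np.float64(197.5)) (array([0.3893, 0.0184, 0.0012, 0.0105]), np.float64(116.64), np.float64(184.0))
0.0006 -0.002 (array([0.4175, 0.0183, 0.0011, 0.011 ]), np.float64(128.48), np.float64(197.5)) (array([0.4064, 0.0184, 0.0013, 0.0107]), np.float64(115.29), np.float64(184.0))
0 -0.001 (array([0.3994, 0.0188, 0.0013, 0.0107]), np.float64(129.23), np.float64(197.5)) (array([0.382 , 0.0189, 0.0011, 0.011 ]), np.float64(116.08), np.float64(184.0))
0 -0.003 (array([0.3992, 0.0181, 0.0012, 0.011 ]), np.float64(129.22), np.float64(197.5)) (array([0.3928, 0.0181, 0.0013, 0.0105]), np.float64(116.24), np.float64(184.0))
```

```bash
sed -i 's#A\[...,0\]-np.maximum(A\[...,1\],A\[...,2\]))/110#A[...,0]-1.7*np.maximum(A[...,1],A[...,2]))/90#' box.py; python3 - <<'E'
from box import *
st=r.read_state()
w6=pickle.load(open("w6.pkl","rb"));w7=pickle.load(open("w7.pkl","rb"));wl=pickle.load(open("wl.pkl","rb"))
C=[(w6,np.array([.5202,-.0982,.341]),R.from_quat([1,0,.002,.001])),(w7,np.array([.5188,-.3013,.3339]),R.from_quat([.999,.047,-.001,-.001])),(wl,st["ee_pos"],R.from_quat(st["eef_rot"]))]
for w,p,Rt in C:
    Rg=Rt*R.from_quat([1,0,0,0]); o=p+Rt.apply([0,0,.063])
    # bezel/white-dial inner boundary: white-to-black transitions per row, midpoints -> y0
    S=w["pixels"].astype(int).sum(2); ys=[]
    for v in range(205,214):
        row=S[v]; c=280
        wht=np.nonzero(row[222:340]>420)[0]+222
        wht=wht[(wht>226)&(wht<333)]
        def edge(i,j): return i+(420-row[i])/(row[j]-row[i])*(j-i)
        l,rr=wht.min(),wht.max(); 
        if S[v,l-1]<420 and S[v,rr+1]<420:
            l=edge(l-1,l); rr=edge(rr+1,rr); q=planepts(w,[[l,v],[rr,v]],.0155,Rg,o); ys.append((q[0,0]+q[1,0])/2*1e3)
    y0=np.median(ys)/1e3; print("y0 mm",np.round(ys,2),run(w,p,Rt,y0),run(w,p,Rt,0))
E
```

```text
y0 mm [  8.62   2.3    1.79   0.68  -0.2   -0.68   4.06 -19.67] (array([0.4493, 0.0179, 0.0011, 0.0102]), np.float64(9.07), np.float64(72.8)) (array([0.4046, 0.0181, 0.0009, 0.0106]), np.float64(10.78), np.float64(72.8))
y0 mm [ -6.6    1.3    1.29 -11.68  22.6    0.06 -13.64  22.99 -23.15] (array([0.4107, 0.018 , 0.001 , 0.0104]), np.float64(10.77), np.float64(72.7)) (array([0.4064, 0.018 , 0.0009, 0.0106]), np.float64(10.94), np.float64(72.7))
y0 mm [ 0.21 -0.1   0.07  0.12  0.26  0.62  3.67] (array([0.4005, 0.0181, 0.001 , 0.0104]), np.float64(14.2), np.float64(75.7)) (array([0.3919, 0.0182, 0.001 , 0.0106]), np.float64(14.55), np.float64(75.7))
```

```bash
python3 - <<'E'
from box import *
st=r.read_state(); p=st["ee_pos"]; Rt=R.from_quat(st["eef_rot"])
Rg=Rt*R.from_quat([1,0,0,0]); o=p+Rt.apply([0,0,.063])
wl=pickle.load(open("wl.pkl","rb"))
for f in("w6.pkl","w7.pkl","wl.pkl"):
    w=pickle.load(open(f,"rb")); w["rvec"]=wl["rvec"]; w["tvec"]=wl["tvec"]
    S=w["pixels"].astype(int); bl=[]
    # yellow housing left/right silhouettes
    h=cv2.cvtColor(w["pixels"],cv2.COLOR_RGB2HSV); ym=((h[...,0]>15)&(h[...,0]<32)&(h[...,1]>150)&(h[...,2]>60))
    for v in range(228,240):
        c=np.nonzero(ym[v,200:360])[0]+200
        q=planepts(w,[[c.min()-.5,v],[c.max()+.5,v]],.012,Rg,o); bl.append(q[:,0].mean()*1e3)
    print(f,"yellow mid mm",np.round(bl,2)); 
    for y0 in(-.0003,.0003): print(y0,run(w,p,Rt,y0))
E
```

```text
w6.pkl yellow mid mm [0.23 0.22 0.22 0.21 0.21 0.2  0.2  0.19 0.19 0.18 0.18 0.18]
-0.0003 (array([0.3972, 0.0182, 0.0009, 0.0106]), np.float64(11.29), np.float64(72.8))
0.0003 (array([0.4162, 0.0181, 0.0009, 0.0105]), np.float64(10.67), np.float64(72.8))
w7.pkl yellow mid mm [-0.09  0.22  0.22  0.21  0.21  0.2   0.2   0.19  0.19  0.18  0.18  0.18]
-0.0003 (array([0.3946, 0.0182, 0.0009, 0.0106]), np.float64(11.35), np.float64(72.7))
0.0003 (array([0.4158, 0.0181, 0.0009, 0.0105]), np.float64(10.53), np.float64(72.7))
wl.pkl yellow mid mm [-2.62 -2.6  -2.58 -2.25 -2.24 -1.92 -1.91 -1.89 -2.18 -1.87 -1.86 -1.85]
-0.0003 (array([0.3828, 0.0182, 0.001 , 0.0105]), np.float64(14.87), np.float64(75.7))
0.0003 (array([0.404 , 0.0181, 0.001 , 0.0104]), np.float64(14.12), np.float64(75.7))
```

```bash
python3 -m pendant '[[1,0,0.007,0,0.006,0,0],[1,0,0.0135,0,0.0125,0,0],[1,0,0.0135,0,0.0125,0,0],[1,0,0.0135,0,0.0125,0,0],[1,0,0.0135,0,0.0125,0,0],[1,0,0.0135,0,0.0125,0,0],[1,0,0.0135,0,0.0125,0,0],[1,0,0.0135,0,0.0125,0,0]]'; python3 -m pendant '[[1,0,0,0,0,0,0],[1,0,0,0,0,0,0],[1,0,0,0,0,0,0],[1,0,0,0,0,0,0],[1,0,0,0,0,0,0],[1,0,0,0,0,0,0],[1,0,0,0,0,0,0],[1,0,0,0,0,0,0]]';python3 -m pendant '[[1,0,0,0,0,0,0],[1,0,0,0,0,0,0],[1,0,0,0,0,0,0],[1,0,0,0,0,0,0],[1,0,0,0,0,0,0],[1,0,0,0,0,0,0],[1,0,0,0,0,0,0],[1,0,0,0,0,0,0]]'
python3 chk.py | sed -n '1p;20,38p'; python3 fit.py | sed -n '1p;5,6p'; python3 - <<'E'
from box import *
st=r.read_state()
print(run(pickle.load(open("wl.pkl","rb")),st["ee_pos"],R.from_quat(st["eef_rot"]),.0002))
E
```

```text
time: 16.7
ee_pos: [0.5147, -0.2405, 0.2733]
eef_rot: [0.978, 0.046, 0.011, 0.203]
ft_force: [-0.8, 4.8, 9.9]
width: 0.024
grip_force: 40.0
time: 17.7
ee_pos: [0.5147, -0.2405, 0.2733]
eef_rot: [0.978, 0.046, 0.011, 0.203]
ft_force: [-0.2, 4.0, 9.5]
width: 0.0241
grip_force: 40.0
time: 18.7
ee_pos: [0.5147, -0.2405, 0.2733]
eef_rot: [0.978, 0.046, 0.011, 0.203]
ft_force: [-0.9, 5.0, 9.9]
width: 0.0236
grip_force: 40.0
Ftool [ -0.42  -0.7  -11.13] tau [0.345 0.218 0.132] pivot [ 0.5211 -0.3026  0.1296] zxy [  5.38 -23.47  -0.2 ]
+++##########+.....+++++++++++..........................+##############++.........................+++++++++++.....+#########......
+++##########+.....+++++++++++..........................+###############++........................+++++++++++.....+#########......
+++##########++....++++++++++...........................+++##############+++..........................+++++++....++#########......
+++###########++...+++++++................................+++++++++++######++.........................++++++++..++##########......
++++###########++..++++++++...............
[... 1644 characters left out ...]
+.............++
....++++++++++###################################################################################################+..............++
.....+++++++++++################################################################################################+..............+++
lean 0.4096510217982297
0.0165 ptr dir 0.427 pivot z -0.0012 | mark centroid r 0.0318 ang 0.439 mark ang about y=0 z=0: 0.456 axis 0.429 bezel L/R [[0.0413, 0.0038], [-0.04, 0.0078]]
0.0175 ptr dir 0.427 pivot z 0.0019 | mark centroid r 0.0313 ang 0.439 mark ang about y=0 z=0: 0.414 axis 0.429 bezel L/R [[0.0407, 0.0069], [-0.0394, 0.0109]]
(array([0.3969, 0.018 , 0.0009, 0.0106]), np.float64(13.89), np.float64(75.2))
```

```bash
python3 -c "
from bench import r
print(r.close_job())"
```

```text
the job is handed in; nothing more can be done
None
```

I handed the job in at about 19 s of the 58 s. The drawer is pushed home, and the gauge is held on the pipe leaning about 0.41 rad, with the pointer on the red mark (measured at about 0.40–0.41 rad). I used all 10 pictures before the final rock, so the last reading comes from the wrist camera in code; I didn't look at the drawer again after the gauge pick-up began.

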